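# Close the rolling mill onto its gauge strip by the star wheel

## Robot

A 6-joint arm with a two-finger parallel gripper is mounted at the origin on the work surface. World frame = base frame: x ahead of the robot, y to its left, z up, the work surface at z = 0. Lengths are in m, angles in rad, forces in N, time in s.
With the tool pointing down it reaches from about 0.3 to 0.875 m from the base axis. Payload 6.4 kg.
Tool frame: the origin (TCP) lies at the very end of the fingers, on their centre line; the grasp point (between the pads) lies 19 mm behind it; z points along the fingers, y is the line along which they close (so a half turn about z gives the same grasp; the last joint's range is limited). The gripper opens to 85 mm and grips with 20 to 120 N. Pads are 22 mm wide; open, the fingers measure 114 mm over their backs; the gripper's body (76 mm by 85 mm) begins 54 mm behind the grasp point. The pads swing forward as they close: fully open they stand 13 mm farther back than shut.
Start: joints at [-1.431, 0.181, 1.607, -0, 1.354, -0.206], TCP at [0.195, -0.541, 0.231] pointing down, gripper open.
Joint ranges: [-2.99, 2.99], [-0.89, 2.07], [0.3, 2.58], [-1.14, 4.28], [0, 2.63], [-3.12, 3.12]. Speed limits (rad/s): [2.57, 2.57, 3.01, 3.14, 3.14, 3.14].

## Interface

Orientations are given as a unit quaternion [w, x, y, z].
In Python, from bench import ctrl gives the robot as it stands.
- The arm moves only by the tool jog_arm, never from a script. Its argument "series" is a list that holds one entry, the list of rows, each a list of 7 numbers: the shift along the tool's x, y, z in mm, then the turn, a rotation vector about the tool's x, y, z in rad, then the finger opening in mm, from 0 to 85.4. In form: [[[tx, ty, tz, rx, ry, rz, gripper], ...]]. A call has exactly 10 rows; each row shifts and turns the commanded pose from where the row before left it, along the tool's axes as they then stand; what a row does not reach is not made up. A row lasts 1/10 s, in which the tool goes at most 50 mm and 8.59 degrees, less where a joint would pass 70% of its speed; a pose out of reach is approached as far as the arm can. A call with a gripper value outside its range is refused whole. The fingers move at their own pace and stop on an object; the grip force is fixed at half the most. Time passes only in rows, so rows that do not move let the fingers close, or fill a call up. It gives the time, the measured TCP pose, the force, the opening and the grip force at its end, in the units of the state.
- ctrl.get_obs(): the state, without advancing time (a new reading comes with each control period).
- ctrl.camera(name): name is "scene" or "top"; returns a dict with "frame" (480x640x3 uint8, blue, green, red), "z_map" (480x640 float32, m along the optical axis (not along the pixel's ray), 0 where there is no reading), "fx", "fy", "cx", "cy" (pixels), "xyz" and "rotation" of the camera in the world. Camera axes: x right, y down, z forward; pixel columns grow to the right and rows downward; lengths in m; the calibration is good to about 2 mm. A picture is of the moment at which its call begins.
- ctrl.hand_in(): hands the job in; it is judged then, once.
The state is a dict: "time_s": time; "q": joint angles; "dq": joint speeds; "joint_efforts": joint torques, N m; "eef_pos": TCP position; "eef_rot": TCP orientation; "wrist_force": force on the tool from outside, world axes, zero at the start; "torque": the same for the moment, N m; "opening": opening from 0.0 (shut) to 1.0 (fully open); "grasp_force": force on a finger pad.
Only numpy, scipy, OpenCV 4.12 (cv2) and the standard library are available. Lean on these libraries where they do the work, as an engineer would, in place of code of your own. Each camera call takes 0.05 s, during which the arm holds its last target. There are 200 camera calls.

## Task

Set the small rolling mill: take the red-handled adjusting pin from the wooden tool block and, through the slot in the mill's gear cover, push the star wheel round clockwise (seen from above) a tooth at a time until the top roll has just come down onto the brass gauge strip and the wheel will not turn freely any more. Work by feel and never force the pin against the wheel or the cover, then stand the pin back in its hole in the block, fully home. Leave the other things on the bench where they are.

Things in the scene. Friction and masses are not known exactly. Their poses are not given: they have to be found in the camera images.
- pin: Adjusting pin, loose, upright in the tool block's middle hole. Red handle of square section 16 x 16 mm, 60 mm high, flats facing its own x and y; below it a straight round steel shank, 5 mm diameter, round end, reaching 40 mm under the handle. 50 to 100 g. Origin: centre of the handle's lower end (the shoulder, which rests on the block); z points up the handle.
- pin_tip (a point): End of the pin's shank, 40 mm below the pin's origin.
- rack: Wooden tool block, fixed, 64 (x) x 156 (y) x 48 mm high, origin under its centre. Three holes in a row along its y, 52 mm apart: the pin's in the middle, a round-handled burnisher and scriber in the outer two, their handles rising 56 mm above the block.
- rack_hole0 (a point): Mouth of the pin's hole, at the middle of the block's top, 48 mm above the bench. The hole is 10 mm in diameter and goes right through. The pin is home when its shoulder rests on the block, its origin at this point.
- mill: Bench rolling mill, fixed, green, base 110 (x) x 200 (y) mm, origin under the base's centre, rolls lying along y, crank on the +y side. A flat aluminium gear cover, 86 (x) x 82 (y) mm, centred at x 0, y -62 mm, has its top 200 mm above the bench (bolt heads 2 mm more); the capped screw at y +62 mm ends 192 mm above the bench.
- slot (a point): Centre of the access slot, on the top face of the gear cover's 3 mm plate; axes are the mill's. Slot 26 mm long along the mill's y, 9 mm wide along its x. Through it the teeth of the star wheel are reached: to tighten, push a tooth along the mill's +y; the slot's length turns the wheel a little over one tooth; lift clear of the teeth, go back towards -y, drop into the next gap.
- wheel_axis (a point): On the vertical axis of the brass star wheel, level with its tooth tops: 23.5 mm from the slot along the mill's +x and 7 mm below it. Ten straight radial teeth 36 degrees apart, 4.5 mm thick, 11 mm high, root radius 17, outer radius 31 mm (about 10 mm free between teeth under the slot). Fixed point: it does not show where the teeth stand; feel for them with the pin.
- roll_line (a point): Lowest line of the top roll, at mid length. It starts 0.55 to 1.1 mm above the top of the brass gauge strip, which lies 100 mm above the bench; one tooth lowers it 0.31 mm. The wheel turns under about 3 N at the pin's tip and stays where left. Once the roll meets the strip the push climbs about 5 N per mm at the tip. Let go, the wheel gives back a mm or so at the teeth; the roll stays down.
- burnisher: Bystander: round wooden handle in the block's hole at its y +52 mm.
- scriber: Bystander: round blue handle in the block's hole at its y -52 mm.
- jar: Bystander: glass jar with white lid, 60 mm diameter, 65 mm high.
- lighter: Bystander: green pocket lighter lying flat, 78 x 24 x 12 mm.
- tweezers: Bystander: steel tweezers lying flat, 130 mm long.
- bench_block: Bystander: steel bench block, 64 x 64 x 20 mm.
- brass_ring: Bystander: small brass ring lying flat, 24 mm diameter.
- needle_file: Bystander: needle file with yellow handle, 150 mm long, lying flat.
Not all that is in view belongs to the job. Several things have the shape of the pin; the one meant has the colours described above.

How it is judged:
On the way, in this order (a step that is already met when the one before it is completed fails the run):
1. the pin's tip is in the slot, among the teeth (z of pin_tip in the frame of slot below -0.009 m and horizontal distance between pin_tip and slot below 0.016 m), for 0.1 s.
2. the top roll has been brought down onto the gauge strip (height (world z) of roll_line below 0.10006 m), for 0.2 s.
At the end, for the whole second after the job is handed in: The top roll lies on the gauge strip (no more than 0.06 mm open, with the star wheel let go), and the pin stands released, upright and at rest in the middle hole of its block, its shoulder within 3 mm of the block's top and within 5 mm of the hole's centre (height (world z) of roll_line below 0.10006 m and horizontal distance between pin and rack_hole0 below 0.005 m and z of pin in the frame of rack_hole0 below 0.003 m and angle between pin's own z axis and vertical below 0.1 rad and linear speed of pin below 0.02 m/s); the robot touches nothing.
It fails at once if the pin is forced against the mill, its cover or star wheel, with more than 18 N (contact force between pin and mill above 18 N).
It fails at once if another thing on the bench is pushed more than 30 mm from its place (distance of any of burnisher, scriber, jar, lighter, tweezers, bench_block, brass_ring, needle_file from where it was at the start of the episode above 0.03 m).
It also fails if it takes over 72 s, if anything falls off the work surface, if the arm or the gripper's body presses on something with over 40 N, if the wrist force passes 120 N, or if a joint passes its speed limit or range.

## Working session

There is one attempt and no reset: what is moved stays moved. The work goes in short steps, Python scripts to look and compute and a tool call to move; the robot and the scene stay as the last step left them, time stands still between calls to the robot, and variables do not carry over. Pictures are saved under pics/ and viewed, at most 10 in all, crops included, and the job is handed in when it is done.

Besides the shell and the picture viewer there is one more tool, called after "Emit:" in YAML: its name, and indented under it one key for each argument. jog_arm: Moves the arm, as the interface text tells. Its arguments: {"type":"object","properties":{"series":{"type":"array"}},"required":["series"]}

```bash
mkdir -p pics; ls
python3 - <<'E'
from bench import ctrl
import cv2,numpy as np
o=ctrl.get_obs(); print({k:np.round(v,4) for k,v in o.items()})
for n in("scene","top"):
    c=ctrl.camera(n); cv2.imwrite(f"pics/{n}0.png",c["frame"]); np.savez(f"{n}0.npz",**c)
    print(n,c["fx"],c["cx"],c["cy"],np.round(c["xyz"],3),np.round(c["rotation"],3).tolist())
E
```

```text
pics
{'time_s': np.float64(0.0), 'q': array([-1.4314,  0.1815,  1.608 , -0.    ,  1.3538, -0.2063]), 'dq': array([ 0.0019, -0.0014,  0.0001, -0.0018,  0.001 , -0.0009]), 'joint_efforts': array([-1.80000e-03, -4.44871e+01, -3.51337e+01, -2.00000e-04,
        8.90000e-03,  0.00000e+00]), 'eef_pos': array([ 0.1948, -0.5404,  0.2304]), 'eef_rot': array([-9.000e-04,  9.851e-01,  1.720e-01,  0.000e+00]), 'wrist_force': array([-0.4557, -0.169 , -0.1156]), 'torque': array([ 0.0521, -0.0379, -0.0132]), 'grasp_force': np.float64(0.0), 'opening': np.float64(0.9956)}
scene 473.1627433625697 318.74121680967244 242.71066733890484 [ 1.269 -0.014  0.777] [-0.298, 0.673, 0.621, -0.268]
top 531.1994059928277 325.7243125743914 246.2961405563411 [0.361 0.057 1.368] [-0.068, 0.711, -0.698, 0.055]
```

View pics/scene0.png

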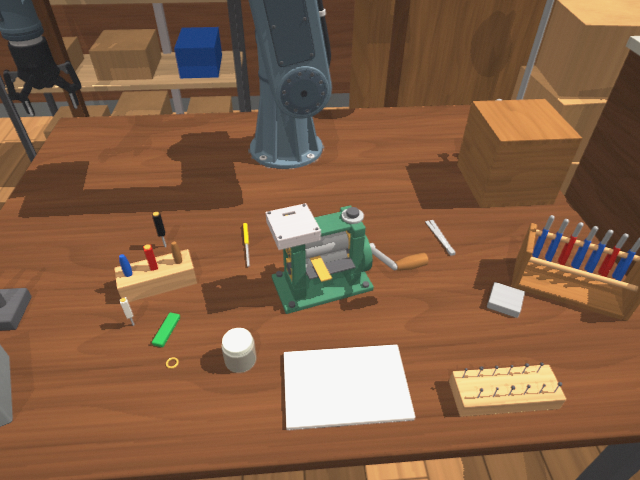

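View pics/top0.png

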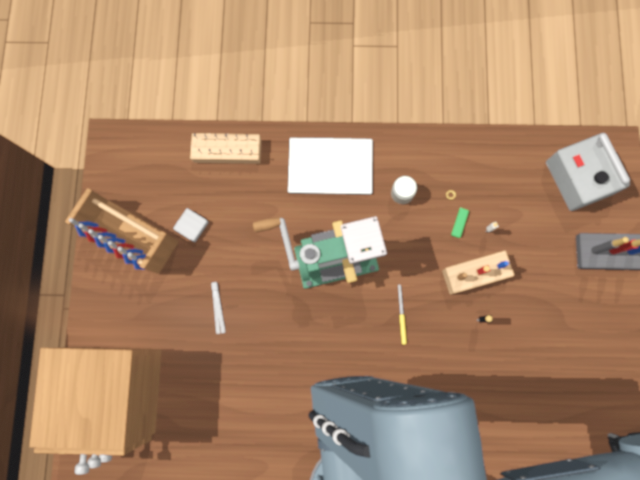

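The pin is in the tool block at scene (151,257). Things it could be confused with:
- black-handled tool at scene (159,225)
- white-handled tool at scene (127,310)
- blue scriber at scene (125,265)
- wooden burnisher at scene (177,252)
- red handles in the far rack at scene (567,250) and (600,262)
- red items in the grey holder at top (625,245)

I choose (151,257), the red handle in the middle hole.

```bash
cat > h.py <<'E'
import numpy as np,cv2
from scipy.spatial.transform import Rotation as R
def load(n): return dict(np.load(n))
def rot(c):
    r=np.array(c["rotation"]); return r if r.shape==(3,3) else R.from_quat(r[[1,2,3,0]]).as_matrix()
def ray(c,u,v):
    return rot(c)@np.array([(u-c["cx"])/c["fx"],(v-c["cy"])/c["fy"],1])
def plane(c,u,v,z):
    d=ray(c,u,v); return c["xyz"]+d*(z-c["xyz"][2])/d[2]
def cloud(c):
    v,u=np.mgrid[:480,:640]; z=c["z_map"].astype(float)
    p=np.stack([(u-c["cx"])/c["fx"]*z,(v-c["cy"])/c["fy"]*z,z],-1)
    return p@rot(c).T+c["xyz"]
def proj(c,p):
    q=rot(c).T@(np.array(p)-c["xyz"]); return q[:2]/q[2]*[c["fx"],c["fy"]]+[c["cx"],c["cy"]]
E
python3 - <<'E'
from h import *
im=[]
for n,boxes in(("scene",[(110,205,90,90),(255,195,90,90)]),("top",[(435,230,90,90),(335,205,60,60)])):
    c=load(n+"0.npz")
    for x,y,w,h in boxes: im.append(cv2.resize(c["frame"][y:y+h,x:x+w],(300,300),interpolation=cv2.INTER_CUBIC))
cv2.imwrite("pics/comp.png",np.vstack([np.hstack(im[:2]),np.hstack(im[2:])]))
for n in("top","scene"):
    c=load(n+"0.npz"); P=cloud(c); f=c["frame"].astype(int); hsv=cv2.cvtColor(c["frame"],cv2.COLOR_BGR2HSV)
    near=lambda x0,x1,y0,y1,z0,z1:(P[...,0]>x0)&(P[...,0]<x1)&(P[...,1]>y0)&(P[...,1]<y1)&(P[...,2]>z0)&(P[...,2]<z1)&(c["z_map"]>0)
    ms={"cover":(near(.2,.6,-.3,.2,.185,.212)&(hsv[...,1]<60)),"block":near(.2,.6,-.5,-.2,.04,.056)&(hsv[...,0]<30),
     "red":near(.2,.6,-.5,-.2,.05,.13)&((hsv[...,0]<5)|(hsv[...,0]>172))&(hsv[...,1]>150)}
    for k,m in ms.items():
        N,L,S,C=cv2.connectedComponentsWithStats(m.astype(np.uint8),connectivity=8)
        for i in range(1,N):
            if S[i,4]<15: continue
            pts=P[L==i]; w=(pts[:,:2]*1000).astype(np.float32)
            print(n,k,S[i],np.round(C[i],1),"z",np.round(np.percentile(pts[:,2],[5,50,95]),4),"rect",[np.round(a,1) for a in cv2.minAreaRect(w)])
E
```

```text
top cover [342 232  44  31 961] [363.1 245.4] z [0.1952 0.2    0.2038] rect [array([576.2,  -3.3]), array([70.2, 82.5]), np.float64(15.3)]
top cover [304 245  11  17 109] [309.  253.2] z [0.1874 0.1916 0.1958] rect [array([552.5, 120.5]), array([28. , 26.8]), np.float64(55.0)]
top block [ 445  251   69   42 1392] [478.  272.1] z [0.0433 0.048  0.0525] rect [array([ 536.3, -298.4]), array([ 64.2, 158.1]), np.float64(17.2)]
top red [478 269   6   5  23] [480.4 271. ] z [0.0652 0.0853 0.1042] rect [array([ 532.6, -291.5]), array([9.7, 2.3]), np.float64(17.8)]
scene cover [266 203  52  31 887] [290.3 216.8] z [0.1974 0.2019 0.2038] rect [array([574.6,  -3.9]), array([69.6, 84.7]), np.float64(12.5)]
scene cover [344 207  15  14 128] [351.7 212.2] z [0.1856 0.1932 0.1954] rect [array([552.6, 117.4]), array([33.9, 26.4]), np.float64(2.7)]
scene block [ 114  249   80   43 1553] [153.4 270.6] z [0.0432 0.0495 0.052 ] rect [array([ 536.5, -299. ]), array([ 70.2, 156.2]), np.float64(17.1)]
scene red [144 247  14  23 165] [150.8 258.6] z [0.0545 0.0835 0.1083] rect [array([ 542.3, -295.8]), array([11.6, 16.4]), np.float64(30.8)]
```

View pics/comp.png

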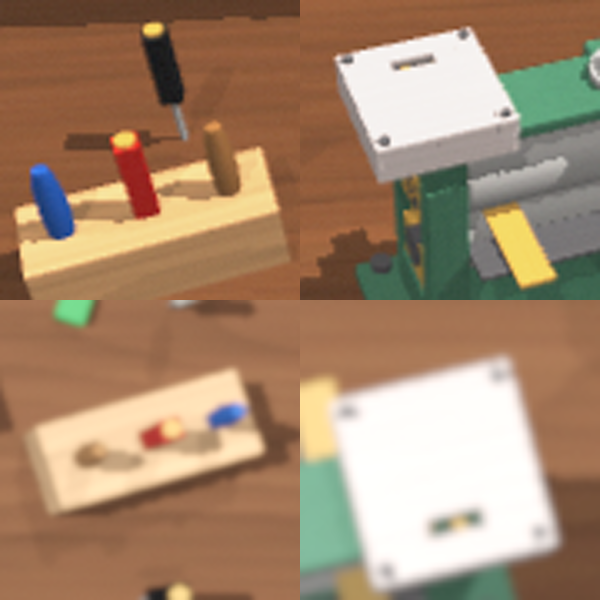

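The top crop shows the gold-ended red handle in the middle hole, between the blue scriber and the wooden burnisher. The slot is at about top (366,249) and scene (289,214), near the robot's side of the cover. Next I refine these positions.

Run:
```python
from h import *
for n,bx in(("top",(325,195,75,80)),("scene",(255,190,75,60))):
    c=load(n+"0.npz"); x,y,w,h=bx
    big=cv2.resize(c["frame"][y:y+h,x:x+w],None,fx=8,fy=8,interpolation=cv2.INTER_CUBIC)
    back=lambda p:(x+(p[0]+.5)/8-.5,y+(p[1]+.5)/8-.5)
    hsv=cv2.cvtColor(big,cv2.COLOR_BGR2HSV)
    m=((hsv[...,1]<50)&(hsv[...,2]>(185 if n=="scene" else 170))).astype(np.uint8)
    cs,_=cv2.findContours(m,cv2.RETR_EXTERNAL,cv2.CHAIN_APPROX_NONE); k=max(cs,key=cv2.contourArea)
    hull=cv2.convexHull(k)[:,0]
    W=np.array([plane(c,*back(p),.2)[:2]*1000 for p in hull],np.float32); print(n,"cover",cv2.minAreaRect(W))
    full=np.zeros_like(m); cv2.drawContours(full,[k],-1,1,-1); hole=((full==1)&(m==0)).astype(np.uint8)
    cs,_=cv2.findContours(hole,cv2.RETR_EXTERNAL,cv2.CHAIN_APPROX_NONE)
    for k in cs:
        if cv2.contourArea(k)<64*3: continue
        W=np.array([plane(c,*back(p),.2)[:2]*1000 for p in k[:,0]],np.float32); print("  hole",cv2.minAreaRect(W))
# block, and handle cap (yellow) at z=.108
for n,bx in(("top",(435,240,90,65)),("scene",(105,235,100,60))):
    c=load(n+"0.npz"); P=cloud(c); x,y,w,h=bx; hsv=cv2.cvtColor(c["frame"],cv2.COLOR_BGR2HSV)
    red=((hsv[...,0]<6)|(hsv[...,0]>172))&(hsv[...,1]>150)
    s=np.zeros_like(red); s[y:y+h,x:x+w]=1; 
    v,u=np.nonzero(red&s); print(n,"red px",u.min(),u.max(),v.min(),v.max())
    yl=s&(hsv[...,0]>15)&(hsv[...,0]<30)&(P[...,2]>.098)&(P[...,2]<.115)&(c["z_map"]>0)
    v,u=np.nonzero(yl); print(" cap",len(u),u.mean(),v.mean(),plane(c,u.mean(),v.mean(),.108)*1000)
    b=s&(P[...,2]>.042)&(P[...,2]<.054)&(c["z_map"]>0)
    v,u=np.nonzero(b); W=np.array([plane(c,a,b_,.048)[:2]*1000 for a,b_ in zip(u,v)],np.float32); print(" block",cv2.minAreaRect(W))
```

```text
top cover ((582.25537109375, 6.619873046875), (90.99754333496094, 103.69535064697266), 15.277115821838379)
  hole ((561.745849609375, -7.79276180267334), (6.073300361633301, 20.603496551513672), 16.821340560913086)
scene cover ((582.6614990234375, -0.243927001953125), (89.18312072753906, 84.88478088378906), 15.027497291564941)
  hole ((626.3206176757812, -24.863666534423828), (8.057068824768066, 6.832921981811523), 31.629961013793945)
  hole ((607.7429809570312, 43.2000732421875), (5.802297115325928, 7.592973709106445), 52.33901596069336)
  hole ((560.2838745117188, -6.520440101623535), (8.577874183654785, 24.946218490600586), 14.820136070251465)
top red px 478 484 268 273
 cap 29 481.7931034482759 269.13793103448273 [ 534.1210336  -288.95941994  108.        ]
 block ((535.9107666015625, -297.6882629394531), (64.0513916015625, 158.10806274414062), 17.212156295776367)
scene red px 143 157 245 269
 cap 22 146.63636363636363 246.3181818181818 [ 532.51722212 -300.35470589  108.        ]
 block ((505.89776611328125, -309.01910400390625), (143.28448486328125, 156.65594482421875), 18.28005027770996)
```

```bash
cat >> h.py <<'E'
def go(x,y,z,yaw,o=None):
    """tool-frame shift (mm) and turn to TCP x,y,z(mm), tool x axis at yaw deg, tool z down"""
    if o is None:
        from bench import ctrl; o=ctrl.get_obs()
    A=R.from_quat(np.array(o["eef_rot"])[[1,2,3,0]]); a=np.radians(yaw)
    B=R.from_matrix(np.array([[np.cos(a),np.sin(a),0],[np.sin(a),-np.cos(a),0],[0,0,-1]]).T)
    print("shift",np.round(A.inv().apply(np.array([x,y,z])-1000*np.array(o["eef_pos"])),1),"turn",np.round((A.inv()*B).as_rotvec(),3),
      "F",np.round(o["wrist_force"],1),"t",round(float(o["time_s"]),2),"pos",np.round(1000*np.array(o["eef_pos"]),1),"open",round(float(o["opening"]),3),"g",round(float(o["grasp_force"]),1))
E
python3 -c "
from h import *
go(535.5,-298.5,150,107.2)
for n in('top','scene'):
    c=load(n+'0.npz'); print(n,proj(c,[.5355,-.2985,.108]),proj(c,[.561,-.007,.2]))
c=load('top0.npz'); print(plane(c,486.6,269,.108)*1000)
i=load('scene0.npz')['frame'][235:285,110:195]; j=c['frame'][250:295,440:520]
cv2.imwrite('pics/c2.png',np.vstack([cv2.resize(i,(500,294),interpolation=2),cv2.resize(j,(500,281),interpolation=2)]))
"
```

```text
shift [ 402.5 -112.1   80.8] turn [-1.000e-03 -1.000e-03 -1.525e+00] F [-0.  -0.2 -0.7] t 0.1 pos [ 194.8 -540.5  230.5] open 0.997 g 0.0
top [485.80813106 268.63399669] [365.3890272  249.49892156]
scene [147.29485606 247.26466771] [288.410504   213.80688706]
[ 534.65515267 -300.34577908  108.        ]
```

View pics/c2.png

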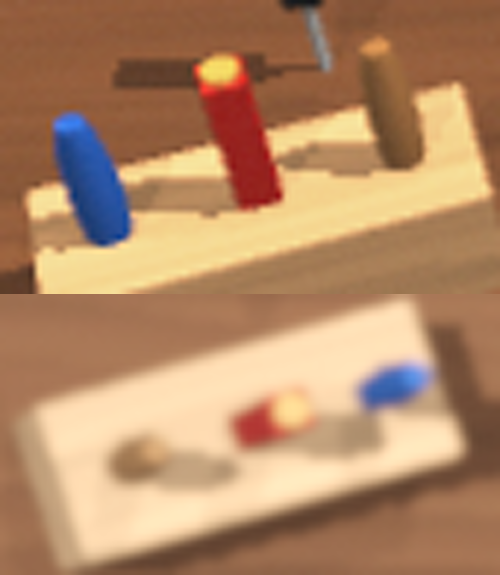

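The crop shows the red square handle with its gold cap (c2 about (220,70) in the scene half and (290,410) in the top half), standing roughly square to the block. Moving above it.

Emit:
jog_arm:
  series:
    - [[40, -11, 0, 0, 0, 0, 60], [40, -11, 0, 0, 0, 0, 60], [40, -11, 0, 0, 0, 0, 60], [40, -11, 0, 0, 0, 0, 60], [40, -11, 0, 0, 0, 0, 60], [40, -11, 0, 0, 0, 0, 60], [40, -11, 0, 0, 0, 0, 60], [40, -11, 0, 0, 0, 0, 60], [40, -11, 0, 0, 0, 0, 60], [40, -11, 0, 0, 0, 0, 60]]

```text
time_s: 1.1
eef_pos: [0.535, -0.3005, 0.2308]
eef_rot: [-0.0, 0.985, 0.172, -0.0]
wrist_force: [0.4, -0.6, 0.1]
opening: 0.702
grasp_force: 0.0
```

Emit:
jog_arm:
  series:
    - [[0, 0, 8, 0, 0, -0.148, 60], [0, 0, 8, 0, 0, -0.148, 60], [0, 0, 8, 0, 0, -0.148, 60], [0, 0, 8, 0, 0, -0.148, 60], [0, 0, 8, 0, 0, -0.148, 60], [0, 0, 8, 0, 0, -0.148, 60], [0, 0, 8, 0, 0, -0.148, 60], [0, 0, 8, 0, 0, -0.148, 60], [0, 0, 8, 0, 0, -0.148, 60], [0, 0, 8, 0, 0, -0.148, 60]]

```text
time_s: 2.1
eef_pos: [0.5336, -0.3016, 0.1504]
eef_rot: [-0.001, 0.609, 0.793, 0.0]
wrist_force: [-0.2, 0.2, -0.1]
opening: 0.703
grasp_force: 0.0
```

```bash
python3 -c "
from h import *
go(535.5,-298.5,59,107.2)"
```

```text
shift [ 2.5  2.7 91.4] turn [-0.001 -0.001 -0.039] F [-0.2  0.2 -0.1] t 2.1 pos [ 533.6 -301.6  150.4] open 0.703 g 0.0
```

Emit:
jog_arm:
  series:
    - [[2.5, 2.5, 11, 0, 0, -0.039, 60], [0, 0, 10, 0, 0, 0, 60], [0, 0, 10, 0, 0, 0, 60], [0, 0, 10, 0, 0, 0, 60], [0, 0, 10, 0, 0, 0, 60], [0, 0, 10, 0, 0, 0, 60], [0, 0, 10, 0, 0, 0, 60], [0, 0, 10, 0, 0, 0, 60], [0, 0, 10, 0, 0, 0, 60], [0, 0, 0, 0, 0, 0, 60]]

```text
time_s: 3.1
eef_pos: [0.5347, -0.298, 0.0583]
eef_rot: [-0.002, 0.596, 0.803, 0.0]
wrist_force: [-0.1, -0.3, 0.4]
opening: 0.704
grasp_force: 0.0
```

Emit:
jog_arm:
  series:
    - [[0, 0, 0, 0, 0, 0, 40], [0, 0, 0, 0, 0, 0, 30], [0, 0, 0, 0, 0, 0, 20], [0, 0, 0, 0, 0, 0, 10], [0, 0, 0, 0, 0, 0, 10], [0, 0, 0, 0, 0, 0, 10], [0, 0, 0, 0, 0, 0, 10], [0, 0, 0, 0, 0, 0, 10], [0, 0, 0, 0, 0, 0, 10], [0, 0, 0, 0, 0, 0, 10]]

```text
time_s: 4.1
eef_pos: [0.5362, -0.2993, 0.061]
eef_rot: [0.001, 0.596, 0.803, -0.0]
wrist_force: [0.2, 0.4, 5.7]
opening: 0.18
grasp_force: 58.8
```

Emit:
jog_arm:
  series:
    - [[0, 0, -6, 0, 0, 0, 10], [0, 0, -10, 0, 0, 0, 10], [0, 0, -20, 0, 0, 0, 10], [0, 0, -20, 0, 0, 0, 10], [0, 0, -30, 0, 0, 0, 10], [0, 0, -40, 0, 0, 0, 10], [0, 0, -40, 0, 0, 0, 10], [0, 0, -40, 0, 0, 0, 10], [0, 0, 0, 0, 0, 0, 10], [0, 0, 0, 0, 0, 0, 10]]

```text
time_s: 5.1
eef_pos: [0.536, -0.2991, 0.2679]
eef_rot: [0.001, 0.596, 0.803, -0.0]
wrist_force: [-0.6, -0.4, -1.6]
opening: 0.179
grasp_force: 59.0
```

Run:
```python
from h import *
from bench import ctrl
o=ctrl.get_obs();print(np.round(o["eef_rot"],4))
go(561,-7,290,105.2,o)
c=ctrl.camera("scene"); np.savez("scene1.npz",**c)
t=1000*np.array(o["eef_pos"]); s=np.array([t[0],t[1],t[2]-13])
u,v=proj(c,s/1000).astype(int); print("shoulder px",proj(c,s/1000),"tip",proj(c,(s-[0,0,40])/1000))
cv2.imwrite("pics/s1.png",cv2.resize(c["frame"][v-70:v+50,u-60:u+60],(600,600),interpolation=2)); print(u-60,v-70)
```

```text
[ 1.300e-03  5.959e-01  8.031e-01 -1.000e-04]
shift [272.2 108.6 -22.6] turn [0.001 0.002 0.029] F [-0.6 -0.4 -1.6] t 5.1 pos [ 536.  -299.1  267.9] open 0.179 g 59.0
shoulder px [128.04795432 189.38622723] tip [133.61675016 206.47805241]
68 119
```

View pics/s1.png

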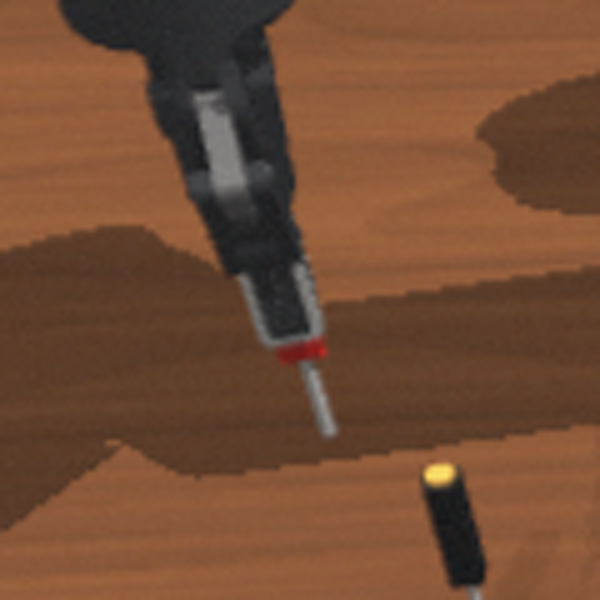

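The pin hangs straight. Its tip is at scene (134.4,206.2), within about 1.5 mm of the prediction, and the shoulder is about 13 mm below the TCP. Carrying it over the slot.

Emit:
jog_arm:
  series:
    - [[15, 6, -10, 0, 0, 0, 10], [30, 12, 0, 0, 0, 0, 10], [32, 13, 0, 0, 0, 0, 10], [35, 14, 0, 0, 0, 0, 10], [40, 16, 0, 0, 0, 0, 10], [40, 16, 0, 0, 0, 0, 10], [40, 16, 0, 0, 0, 0.029, 10], [30, 12, 0, 0, 0, 0, 10], [10, 3.5, 0, 0, 0, 0, 10], [0, 0, 0, 0, 0, 0, 10]]

```text
time_s: 6.15
eef_pos: [0.5613, -0.0052, 0.2756]
eef_rot: [-0.001, 0.606, 0.795, -0.0]
wrist_force: [1.1, -0.9, -1.5]
opening: 0.174
grasp_force: 59.0
```

Run:
```python
from h import *
from bench import ctrl
o=ctrl.get_obs();print(np.round(o["eef_rot"],4))
go(561,-7,270,105.2,o)
t=np.array(o["eef_pos"]); im=[]
for n in("scene","top"):
    c=ctrl.camera(n); np.savez(n+"2.npz",**c)
    print(n,"tip pred",proj(c,t-[0,0,.053]),"slot",proj(c,[.561,-.007,.2]))
    u,v=proj(c,[.561,-.007,.2]).astype(int)
    im.append(cv2.resize(c["frame"][v-45:v+30,u-25:u+25],(400,600),interpolation=2)); print(u-25,v-45)
cv2.imwrite("pics/s2.png",np.hstack(im))
```

```text
[-9.000e-04  6.062e-01  7.953e-01 -3.000e-04]
shift [-1.7 -0.8  5.6] turn [-0.002 -0.001  0.003] F [ 1.1 -0.9 -1.5] t 6.15 pos [561.3  -5.2 275.6] open 0.174 g 59.0
scene tip pred [288.96535054 204.60576236] slot [288.410504   213.80688706]
263 168
top tip pred [365.14120934 247.61632917] slot [365.3890272  249.49892156]
340 204
```

View pics/s2.png

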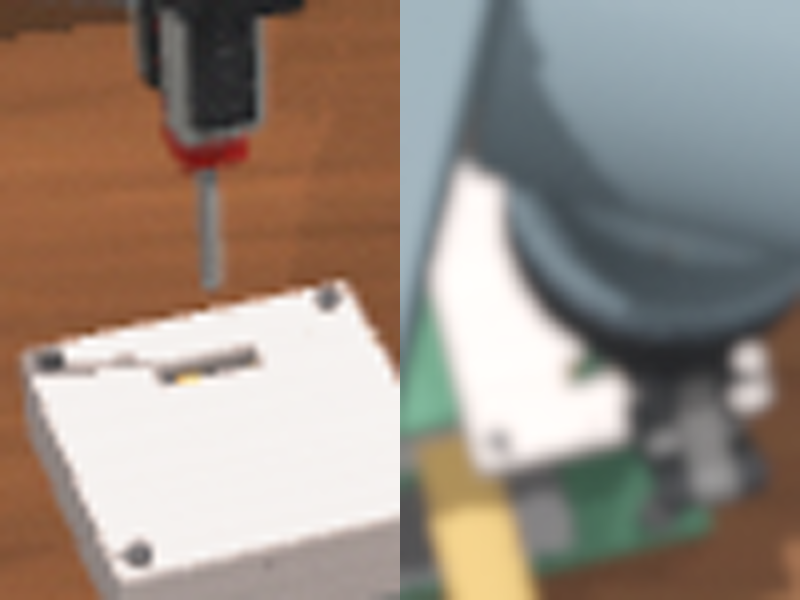

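The scene half shows the tip at about scene (289.5,203.9), and the slot below it centred at about (289.2,213.6) with a brass tooth in view. So I need about −2 mm along mill y and −0.5 mm in x, plus 9 mm back to the slot's −y end.

Emit:
jog_arm:
  series:
    - [[-4, -0.5, 0, 0, 0, 0, 10], [-4, 0, 0, 0, 0, 0, 10], [-3, 0, 0, 0, 0, 0, 10], [0, 0, 5, 0, 0, 0, 10], [0, 0, 5, 0, 0, 0, 10], [0, 0, 5, 0, 0, 0, 10], [0, 0, 3, 0, 0, 0, 10], [0, 0, 0, 0, 0, 0, 10], [0, 0, 0, 0, 0, 0, 10], [0, 0, 0, 0, 0, 0, 10]]

```text
time_s: 7.25
eef_pos: [0.5646, -0.0179, 0.2586]
eef_rot: [0.0, 0.607, 0.794, 0.0]
wrist_force: [0.5, -1.1, -0.1]
opening: 0.176
grasp_force: 59.0
```

Run:
```python
from h import *
from bench import ctrl
o=ctrl.get_obs()
go(561,-7,257,105.2,o)
t=np.array(o["eef_pos"])
c=ctrl.camera("scene"); np.savez("scene3.npz",**c)
print(proj(c,t-[0,0,.053]),t)
u,v=289,210
cv2.imwrite("pics/s3.png",cv2.resize(c["frame"][v-20:v+20,u-20:u+20],(600,600),interpolation=2))
```

```text
shift [11.4 -0.6  1.6] turn [ 0.  0. -0.] F [ 0.5 -1.1 -0.1] t 7.25 pos [564.6 -17.9 258.6] open 0.176 g 59.0
[282.66791983 212.98420791] [ 0.56456919 -0.01788567  0.25857677]
```

View pics/s3.png

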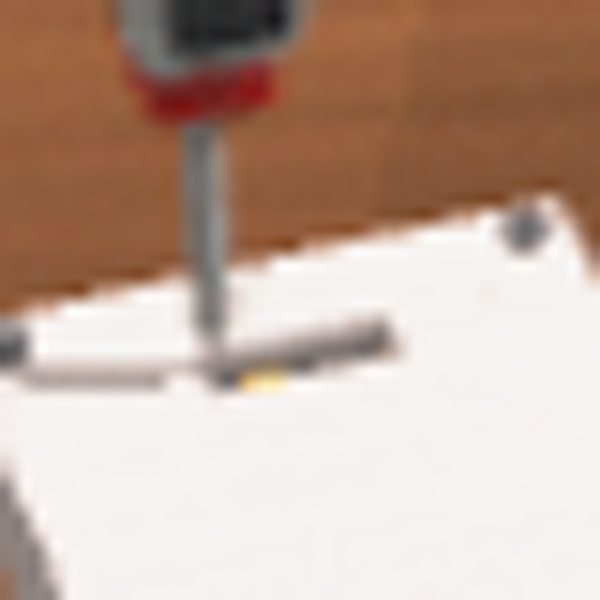

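The tip is at scene (283,213.5), about 5 mm above the plate and slightly past the slot's left (−y) end. It needs about +3.5 mm along the slot and −1 mm in x before descending by feel.

Emit:
jog_arm:
  series:
    - [[2, -0.5, 0, 0, 0, 0, 10], [1.5, -0.5, 0, 0, 0, 0, 10], [0, 0, 1, 0, 0, 0, 10], [0, 0, 1, 0, 0, 0, 10], [0, 0, 1, 0, 0, 0, 10], [0, 0, 1, 0, 0, 0, 10], [0, 0, 1, 0, 0, 0, 10], [0, 0, 1, 0, 0, 0, 10], [0, 0, 1, 0, 0, 0, 10], [0, 0, 0, 0, 0, 0, 10]]

```text
time_s: 8.3
eef_pos: [0.5624, -0.0148, 0.2511]
eef_rot: [-0.0, 0.608, 0.794, -0.0]
wrist_force: [0.3, -0.4, 0.6]
opening: 0.177
grasp_force: 59.0
```

```bash
cat >> h.py <<'E'
def mill(o=None):
    """TCP in slot frame (mm, tip z = TCP-53-200) and force in mill axes"""
    if o is None:
        from bench import ctrl; o=ctrl.get_obs()
    a=np.radians(15.2); M=np.array([[np.cos(a),np.sin(a),0],[-np.sin(a),np.cos(a),0],[0,0,1]])
    print("tip in slot frame",np.round(M@(1000*np.array(o["eef_pos"])-[560.8,-6.8,253]),2),"F mill",np.round(M@o["wrist_force"],1),"Tq",np.round(M@o["torque"],2))
E
python3 -c "
from h import *
mill()"
```

```text
tip in slot frame [-0.53 -8.16 -1.95] F mill [ 0.2 -0.5  0.6] Tq [ 0.05 -0.04  0.01]
```

Emit:
jog_arm:
  series:
    - [[0, 0, 1, 0, 0, 0, 10], [0, 0, 1, 0, 0, 0, 10], [0, 0, 1, 0, 0, 0, 10], [0, 0, 1, 0, 0, 0, 10], [0, 0, 0, 0, 0, 0, 10], [0, 0, 0, 0, 0, 0, 10], [0, 0, 0, 0, 0, 0, 10], [0, 0, 0, 0, 0, 0, 10], [0, 0, 0, 0, 0, 0, 10], [0, 0, 0, 0, 0, 0, 10]]

```text
time_s: 9.3
eef_pos: [0.5625, -0.0148, 0.2473]
eef_rot: [0.0, 0.608, 0.794, 0.0]
wrist_force: [0.5, -0.7, -1.4]
opening: 0.182
grasp_force: 59.0
```

```bash
python3 -c "
from h import *
mill()"
```

```text
tip in slot frame [-0.44 -8.2  -5.69] F mill [ 0.3 -0.8 -1.4] Tq [ 0.04 -0.01  0.07]
```

Emit:
jog_arm:
  series:
    - [[0, 0, 1, 0, 0, 0, 10], [0, 0, 1, 0, 0, 0, 10], [0, 0, 1, 0, 0, 0, 10], [0, 0, 0.5, 0, 0, 0, 10], [0, 0, 0, 0, 0, 0, 10], [0, 0, 0, 0, 0, 0, 10], [0, 0, 0, 0, 0, 0, 10], [0, 0, 0, 0, 0, 0, 10], [0, 0, 0, 0, 0, 0, 10], [0, 0, 0, 0, 0, 0, 10]]

```text
time_s: 10.3
eef_pos: [0.5625, -0.0148, 0.2438]
eef_rot: [0.0, 0.607, 0.794, 0.0]
wrist_force: [0.5, 0.5, -0.2]
opening: 0.178
grasp_force: 59.0
```

```bash
python3 -c "
from h import *
mill()"
```

```text
tip in slot frame [-0.43 -8.21 -9.19] F mill [ 0.6  0.3 -0.2] Tq [ 0.03  0.02 -0.01]
```

It dropped into a gap without contact. Going deeper, then starting the push.

Emit:
jog_arm:
  series:
    - [[0, 0, 1, 0, 0, 0, 10], [0, 0, 1, 0, 0, 0, 10], [0, 0, 1, 0, 0, 0, 10], [0, 0, 0.5, 0, 0, 0, 10], [1, 0, 0, 0, 0, 0, 10], [1, 0, 0, 0, 0, 0, 10], [1, 0, 0, 0, 0, 0, 10], [1, 0, 0, 0, 0, 0, 10], [1, 0, 0, 0, 0, 0, 10], [1, 0, 0, 0, 0, 0, 10]]

```text
time_s: 11.3
eef_pos: [0.5608, -0.0091, 0.2402]
eef_rot: [-0.0, 0.608, 0.794, -0.0]
wrist_force: [-1.1, -3.5, -1.3]
opening: 0.177
grasp_force: 58.9
```

```bash
python3 -c "
from h import *
mill()"
```

```text
tip in slot frame [ -0.65  -2.23 -12.77] F mill [-2.  -3.1 -1.3] Tq [-0.68  0.32 -0.05]
```

Emit:
jog_arm:
  series:
    - [[1, 0, 0, 0, 0, 0, 10], [1, 0, 0, 0, 0, 0, 10], [1, 0, 0, 0, 0, 0, 10], [1, 0, 0, 0, 0, 0, 10], [1, 0, 0, 0, 0, 0, 10], [1, 0, 0, 0, 0, 0, 10], [1, 0, 0, 0, 0, 0, 10], [1, 0, 0, 0, 0, 0, 10], [1, 0, 0, 0, 0, 0, 10], [1, 0, 0, 0, 0, 0, 10]]

```text
time_s: 12.3
eef_pos: [0.5585, 0.0007, 0.2405]
eef_rot: [0.0, 0.607, 0.794, 0.0]
wrist_force: [1.6, -2.7, 0.0]
opening: 0.179
grasp_force: 59.0
```

```bash
python3 -c "
from h import *
mill()"
```

```text
tip in slot frame [ -0.29   7.82 -12.49] F mill [ 0.9 -3.   0. ] Tq [-0.63 -0.01  0.01]
```

Emit:
jog_arm:
  series:
    - [[0.8, 0, 0, 0, 0, 0, 10], [0.7, 0, 0, 0, 0, 0, 10], [-1.5, 0, 0, 0, 0, 0, 10], [0, 0, -3, 0, 0, 0, 10], [0, 0, -3, 0, 0, 0, 10], [0, 0, -3, 0, 0, 0, 10], [-4, 0, 0, 0, 0, 0, 10], [-4, 0, 0, 0, 0, 0, 10], [-4, 0, 0, 0, 0, 0, 10], [-4.6, 0, 0, 0, 0, 0, 10]]

```text
time_s: 13.3
eef_pos: [0.5627, -0.0158, 0.2491]
eef_rot: [-0.0, 0.608, 0.794, -0.0]
wrist_force: [-0.3, -0.4, -0.8]
opening: 0.176
grasp_force: 59.1
```

Emit:
jog_arm:
  series:
    - [[0, 0, 0, 0, 0, 0, 10], [0, 0, 1, 0, 0, 0, 10], [0, 0, 1, 0, 0, 0, 10], [0, 0, 1, 0, 0, 0, 10], [0, 0, 1, 0, 0, 0, 10], [0, 0, 1, 0, 0, 0, 10], [0, 0, 0, 0, 0, 0, 10], [0, 0, 0, 0, 0, 0, 10], [0, 0, 0, 0, 0, 0, 10], [0, 0, 0, 0, 0, 0, 10]]

```text
time_s: 14.3
eef_pos: [0.5627, -0.0154, 0.2443]
eef_rot: [0.0, 0.608, 0.794, 0.0]
wrist_force: [0.5, 0.3, -0.7]
opening: 0.174
grasp_force: 59.1
```

```bash
python3 -c "
from h import *
mill()"
```

```text
tip in slot frame [-0.41 -8.8  -8.66] F mill [ 0.5  0.2 -0.7] Tq [-0.02  0.02 -0.02]
```

Emit:
jog_arm:
  series:
    - [[0, 0, 1, 0, 0, 0, 10], [0, 0, 1, 0, 0, 0, 10], [0, 0, 1, 0, 0, 0, 10], [0, 0, 1, 0, 0, 0, 10], [1, 0, 0, 0, 0, 0, 10], [1, 0, 0, 0, 0, 0, 10], [1, 0, 0, 0, 0, 0, 10], [1, 0, 0, 0, 0, 0, 10], [1, 0, 0, 0, 0, 0, 10], [1, 0, 0, 0, 0, 0, 10]]

```text
time_s: 15.3
eef_pos: [0.5609, -0.0097, 0.2402]
eef_rot: [-0.0, 0.608, 0.794, -0.0]
wrist_force: [-0.7, -2.6, -1.1]
opening: 0.177
grasp_force: 59.0
```

Emit:
jog_arm:
  series:
    - [[1, 0, 0, 0, 0, 0, 10], [1, 0, 0, 0, 0, 0, 10], [1, 0, 0, 0, 0, 0, 10], [1, 0, 0, 0, 0, 0, 10], [1, 0, 0, 0, 0, 0, 10], [1, 0, 0, 0, 0, 0, 10], [0, 0, 0, 0, 0, 0, 10], [0, 0, 0, 0, 0, 0, 10], [0, 0, 0, 0, 0, 0, 10], [0, 0, 0, 0, 0, 0, 10]]

```text
time_s: 16.3
eef_pos: [0.5596, -0.0037, 0.2404]
eef_rot: [0.0, 0.608, 0.794, 0.0]
wrist_force: [0.2, -1.0, -0.0]
opening: 0.178
grasp_force: 59.0
```

```bash
python3 -c "
from h import *
mill()"
```

```text
tip in slot frame [ -0.32   3.25 -12.62] F mill [-0.1 -1.1 -0. ] Tq [-0.45 -0.03 -0.01]
```

Emit:
jog_arm:
  series:
    - [[1, 0, 0, 0, 0, 0, 10], [1, 0, 0, 0, 0, 0, 10], [1, 0, 0, 0, 0, 0, 10], [0.5, 0, 0, 0, 0, 0, 10], [0.5, 0, 0, 0, 0, 0, 10], [0.4, 0, 0, 0, 0, 0, 10], [0.4, 0, 0, 0, 0, 0, 10], [0.4, 0, 0, 0, 0, 0, 10], [0.4, 0, 0, 0, 0, 0, 10], [0.4, 0, 0, 0, 0, 0, 10]]

```text
time_s: 17.3
eef_pos: [0.5579, 0.002, 0.2403]
eef_rot: [-0.0, 0.608, 0.794, -0.0]
wrist_force: [0.9, -3.1, -0.4]
opening: 0.177
grasp_force: 59.0
```

```bash
python3 -c "
from h import *
mill()"
```

```text
tip in slot frame [ -0.48   9.24 -12.71] F mill [ 0.  -3.2 -0.4] Tq [-0.62  0.05 -0.  ]
```

Still free at 3 N. Third stroke.

Emit:
jog_arm:
  series:
    - [[-1.5, 0, 0, 0, 0, 0, 10], [0, 0, -3, 0, 0, 0, 10], [0, 0, -3, 0, 0, 0, 10], [0, 0, -3, 0, 0, 0, 10], [-4, 0, 0, 0, 0, 0, 10], [-4, 0, 0, 0, 0, 0, 10], [-4, 0, 0, 0, 0, 0, 10], [-4.5, 0, 0, 0, 0, 0, 10], [0, 0, 1, 0, 0, 0, 10], [0, 0, 1, 0, 0, 0, 10]]

```text
time_s: 18.3
eef_pos: [0.5626, -0.0156, 0.2471]
eef_rot: [-0.0, 0.608, 0.794, -0.0]
wrist_force: [-0.8, -1.1, -0.7]
opening: 0.182
grasp_force: 59.1
```

Emit:
jog_arm:
  series:
    - [[0, 0, 1, 0, 0, 0, 10], [0, 0, 1, 0, 0, 0, 10], [0, 0, 1, 0, 0, 0, 10], [0, 0, 0, 0, 0, 0, 10], [0, 0, 0, 0, 0, 0, 10], [0, 0, 1, 0, 0, 0, 10], [0, 0, 1, 0, 0, 0, 10], [0, 0, 1, 0, 0, 0, 10], [0, 0, 1, 0, 0, 0, 10], [0, 0, 0, 0, 0, 0, 10]]

```text
time_s: 19.3
eef_pos: [0.5626, -0.0154, 0.24]
eef_rot: [-0.0, 0.608, 0.794, -0.0]
wrist_force: [0.4, 0.1, -0.7]
opening: 0.18
grasp_force: 59.1
```

Emit:
jog_arm:
  series:
    - [[0.8, 0, 0, 0, 0, 0, 10], [0.8, 0, 0, 0, 0, 0, 10], [0.4, 0, 0, 0, 0, 0, 10], [0.4, 0, 0, 0, 0, 0, 10], [0.4, 0, 0, 0, 0, 0, 10], [0.4, 0, 0, 0, 0, 0, 10], [0.4, 0, 0, 0, 0, 0, 10], [0.4, 0, 0, 0, 0, 0, 10], [0.4, 0, 0, 0, 0, 0, 10], [0.4, 0, 0, 0, 0, 0, 10]]

```text
time_s: 20.3
eef_pos: [0.5614, -0.0107, 0.2403]
eef_rot: [-0.0, 0.607, 0.794, -0.0]
wrist_force: [-0.8, -3.0, -0.6]
opening: 0.182
grasp_force: 59.0
```

```bash
python3 -c "
from h import *
mill()"
```

```text
tip in slot frame [ -0.48  -3.96 -12.68] F mill [-1.6 -2.7 -0.6] Tq [-0.68  0.35  0.02]
```

Emit:
jog_arm:
  series:
    - [[0.25, 0, 0, 0, 0, 0, 10], [0.25, 0, 0, 0, 0, 0, 10], [0.25, 0, 0, 0, 0, 0, 10], [0.25, 0, 0, 0, 0, 0, 10], [0.25, 0, 0, 0, 0, 0, 10], [0.25, 0, 0, 0, 0, 0, 10], [0.25, 0, 0, 0, 0, 0, 10], [0.25, 0, 0, 0, 0, 0, 10], [0.25, 0, 0, 0, 0, 0, 10], [0.25, 0, 0, 0, 0, 0, 10]]

```text
time_s: 21.3
eef_pos: [0.5607, -0.0083, 0.2403]
eef_rot: [-0.0, 0.607, 0.794, -0.0]
wrist_force: [-1.0, -2.6, -1.3]
opening: 0.179
grasp_force: 59.0
```

Emit:
jog_arm:
  series:
    - [[0.25, 0, 0, 0, 0, 0, 10], [0.25, 0, 0, 0, 0, 0, 10], [0.25, 0, 0, 0, 0, 0, 10], [0.25, 0, 0, 0, 0, 0, 10], [0.25, 0, 0, 0, 0, 0, 10], [0.25, 0, 0, 0, 0, 0, 10], [0.25, 0, 0, 0, 0, 0, 10], [0.25, 0, 0, 0, 0, 0, 10], [0.25, 0, 0, 0, 0, 0, 10], [0.25, 0, 0, 0, 0, 0, 10]]

```text
time_s: 22.3
eef_pos: [0.5602, -0.0059, 0.2403]
eef_rot: [0.0, 0.607, 0.794, 0.0]
wrist_force: [-0.1, -1.7, -1.4]
opening: 0.181
grasp_force: 59.0
```

Emit:
jog_arm:
  series:
    - [[0.25, 0, 0, 0, 0, 0, 10], [0.25, 0, 0, 0, 0, 0, 10], [0.25, 0, 0, 0, 0, 0, 10], [0.25, 0, 0, 0, 0, 0, 10], [0.25, 0, 0, 0, 0, 0, 10], [0.25, 0, 0, 0, 0, 0, 10], [0.25, 0, 0, 0, 0, 0, 10], [0.25, 0, 0, 0, 0, 0, 10], [0.25, 0, 0, 0, 0, 0, 10], [0.25, 0, 0, 0, 0, 0, 10]]

```text
time_s: 23.3
eef_pos: [0.5595, -0.0036, 0.2404]
eef_rot: [0.0, 0.608, 0.794, 0.0]
wrist_force: [1.1, -2.6, -1.1]
opening: 0.179
grasp_force: 59.0
```

Emit:
jog_arm:
  series:
    - [[0.3, 0, 0, 0, 0, 0, 10], [0.3, 0, 0, 0, 0, 0, 10], [0.3, 0, 0, 0, 0, 0, 10], [0.3, 0, 0, 0, 0, 0, 10], [0.3, 0, 0, 0, 0, 0, 10], [0.3, 0, 0, 0, 0, 0, 10], [0.3, 0, 0, 0, 0, 0, 10], [0.3, 0, 0, 0, 0, 0, 10], [0.3, 0, 0, 0, 0, 0, 10], [0.3, 0, 0, 0, 0, 0, 10]]

```text
time_s: 24.3
eef_pos: [0.5586, -0.0006, 0.2403]
eef_rot: [-0.0, 0.607, 0.794, -0.0]
wrist_force: [1.1, -3.4, -1.4]
opening: 0.18
grasp_force: 59.0
```

Emit:
jog_arm:
  series:
    - [[0.3, 0, 0, 0, 0, 0, 10], [0.3, 0, 0, 0, 0, 0, 10], [0.3, 0, 0, 0, 0, 0, 10], [0.3, 0, 0, 0, 0, 0, 10], [0.3, 0, 0, 0, 0, 0, 10], [0.3, 0, 0, 0, 0, 0, 10], [0.3, 0, 0, 0, 0, 0, 10], [0.3, 0, 0, 0, 0, 0, 10], [0.2, 0, 0, 0, 0, 0, 10], [0, 0, 0, 0, 0, 0, 10]]

```text
time_s: 25.3
eef_pos: [0.5579, 0.0019, 0.2403]
eef_rot: [-0.0, 0.607, 0.794, -0.0]
wrist_force: [-0.0, -2.5, -0.7]
opening: 0.176
grasp_force: 59.0
```

```bash
python3 -c "
from h import *
mill()"
```

```text
tip in slot frame [ -0.47   9.16 -12.72] F mill [-0.7 -2.4 -0.7] Tq [-0.64  0.02 -0.  ]
```

Still free, so on to the fourth stroke.

Emit:
jog_arm:
  series:
    - [[-1.5, 0, 0, 0, 0, 0, 10], [0, 0, -3, 0, 0, 0, 10], [0, 0, -3, 0, 0, 0, 10], [0, 0, -3, 0, 0, 0, 10], [-4, 0, 0, 0, 0, 0, 10], [-4, 0, 0, 0, 0, 0, 10], [-4, 0, 0, 0, 0, 0, 10], [-4.5, 0, 0, 0, 0, 0, 10], [0, 0, 1, 0, 0, 0, 10], [0, 0, 1, 0, 0, 0, 10]]

```text
time_s: 26.3
eef_pos: [0.5627, -0.0157, 0.2471]
eef_rot: [-0.0, 0.608, 0.794, -0.0]
wrist_force: [0.7, 0.6, -0.5]
opening: 0.181
grasp_force: 59.1
```

Emit:
jog_arm:
  series:
    - [[0, 0, 1, 0, 0, 0, 10], [0, 0, 1, 0, 0, 0, 10], [0, 0, 1, 0, 0, 0, 10], [0, 0, 0, 0, 0, 0, 10], [0, 0, 0, 0, 0, 0, 10], [0, 0, 1, 0, 0, 0, 10], [0, 0, 1, 0, 0, 0, 10], [0, 0, 1, 0, 0, 0, 10], [0, 0, 1, 0, 0, 0, 10], [0, 0, 0, 0, 0, 0, 10]]

```text
time_s: 27.3
eef_pos: [0.5626, -0.0155, 0.24]
eef_rot: [-0.0, 0.607, 0.794, -0.0]
wrist_force: [0.1, -1.0, -0.3]
opening: 0.179
grasp_force: 59.1
```

Emit:
jog_arm:
  series:
    - [[0.3, 0, 0, 0, 0, 0, 10], [0.3, 0, 0, 0, 0, 0, 10], [0.3, 0, 0, 0, 0, 0, 10], [0.3, 0, 0, 0, 0, 0, 10], [0.3, 0, 0, 0, 0, 0, 10], [0.3, 0, 0, 0, 0, 0, 10], [0.3, 0, 0, 0, 0, 0, 10], [0.3, 0, 0, 0, 0, 0, 10], [0.3, 0, 0, 0, 0, 0, 10], [0.3, 0, 0, 0, 0, 0, 10]]

```text
time_s: 28.3
eef_pos: [0.5618, -0.0128, 0.2403]
eef_rot: [0.0, 0.608, 0.794, -0.0]
wrist_force: [-0.6, -2.4, -0.7]
opening: 0.181
grasp_force: 59.1
```

Emit:
jog_arm:
  series:
    - [[0.25, 0, 0, 0, 0, 0, 10], [0.25, 0, 0, 0, 0, 0, 10], [0.25, 0, 0, 0, 0, 0, 10], [0.25, 0, 0, 0, 0, 0, 10], [0.25, 0, 0, 0, 0, 0, 10], [0.25, 0, 0, 0, 0, 0, 10], [0.25, 0, 0, 0, 0, 0, 10], [0.25, 0, 0, 0, 0, 0, 10], [0.25, 0, 0, 0, 0, 0, 10], [0.25, 0, 0, 0, 0, 0, 10]]

```text
time_s: 29.3
eef_pos: [0.5612, -0.0102, 0.2403]
eef_rot: [-0.0, 0.607, 0.794, -0.0]
wrist_force: [0.0, -3.1, -0.4]
opening: 0.179
grasp_force: 59.1
```

Emit:
jog_arm:
  series:
    - [[0.25, 0, 0, 0, 0, 0, 10], [0.25, 0, 0, 0, 0, 0, 10], [0.25, 0, 0, 0, 0, 0, 10], [0.25, 0, 0, 0, 0, 0, 10], [0.25, 0, 0, 0, 0, 0, 10], [0.25, 0, 0, 0, 0, 0, 10], [0.25, 0, 0, 0, 0, 0, 10], [0.25, 0, 0, 0, 0, 0, 10], [0.25, 0, 0, 0, 0, 0, 10], [0.25, 0, 0, 0, 0, 0, 10]]

```text
time_s: 30.3
eef_pos: [0.5606, -0.0077, 0.2403]
eef_rot: [-0.0, 0.607, 0.794, 0.0]
wrist_force: [-0.6, -2.7, -0.6]
opening: 0.178
grasp_force: 59.1
```

Emit:
jog_arm:
  series:
    - [[0.25, 0, 0, 0, 0, 0, 10], [0.25, 0, 0, 0, 0, 0, 10], [0.25, 0, 0, 0, 0, 0, 10], [0.25, 0, 0, 0, 0, 0, 10], [0.25, 0, 0, 0, 0, 0, 10], [0.25, 0, 0, 0, 0, 0, 10], [0.25, 0, 0, 0, 0, 0, 10], [0.25, 0, 0, 0, 0, 0, 10], [0.25, 0, 0, 0, 0, 0, 10], [0.25, 0, 0, 0, 0, 0, 10]]

```text
time_s: 31.3
eef_pos: [0.5602, -0.006, 0.2404]
eef_rot: [0.001, 0.608, 0.794, -0.0]
wrist_force: [0.5, -6.0, -1.7]
opening: 0.173
grasp_force: 59.0
```

The push is climbing (6 N, with the arm starting to lag), so the roll has met the strip. A little more to confirm.

Emit:
jog_arm:
  series:
    - [[0.2, 0, 0, 0, 0, 0, 10], [0.2, 0, 0, 0, 0, 0, 10], [0.2, 0, 0, 0, 0, 0, 10], [0.2, 0, 0, 0, 0, 0, 10], [0.2, 0, 0, 0, 0, 0, 10], [0, 0, 0, 0, 0, 0, 10], [0, 0, 0, 0, 0, 0, 10], [0, 0, 0, 0, 0, 0, 10], [0, 0, 0, 0, 0, 0, 10], [0, 0, 0, 0, 0, 0, 10]]

```text
time_s: 32.3
eef_pos: [0.5601, -0.0055, 0.2404]
eef_rot: [0.001, 0.608, 0.794, -0.001]
wrist_force: [1.1, -7.1, -1.5]
opening: 0.176
grasp_force: 59.0
```

```bash
python3 -c "
from h import *
mill();go(536,-299,61,107.2)"
```

```text
tip in slot frame [ -0.38   1.43 -12.6 ] F mill [-0.8 -7.2 -1.5] Tq [-1.74  0.25  0.01]
shift [-276.6 -100.   180. ] turn [ 0.     0.002 -0.036] F [ 1.1 -7.1 -1.5] t 32.3 pos [560.1  -5.5 240.4] open 0.176 g 59.0
```

Emit:
jog_arm:
  series:
    - [[0.2, 0, 0, 0, 0, 0, 10], [0.2, 0, 0, 0, 0, 0, 10], [0.2, 0, 0, 0, 0, 0, 10], [0.2, 0, 0, 0, 0, 0, 10], [0.2, 0, 0, 0, 0, 0, 10], [0, 0, 0, 0, 0, 0, 10], [0, 0, 0, 0, 0, 0, 10], [0, 0, 0, 0, 0, 0, 10], [0, 0, 0, 0, 0, 0, 10], [0, 0, 0, 0, 0, 0, 10]]

```text
time_s: 33.3
eef_pos: [0.56, -0.005, 0.2405]
eef_rot: [0.001, 0.608, 0.794, -0.001]
wrist_force: [1.5, -9.4, -2.0]
opening: 0.176
grasp_force: 58.9
```

```bash
python3 -c "
from h import *
mill()"
```

```text
tip in slot frame [ -0.33   1.94 -12.53] F mill [-1.  -9.5 -2. ] Tq [-1.97  0.28 -0.03]
```

The wheel resists at 9.5 N, so the roll is down. Backing off and lifting out.

Emit:
jog_arm:
  series:
    - [[-1, 0, 0, 0, 0, 0, 10], [-1, 0, 0, 0, 0, 0, 10], [-1, 0, 0, 0, 0, 0, 10], [-0.7, 0, 0, 0, 0, 0, 10], [0, 0, 0, 0, 0, 0, 10], [0, 0, -4, 0, 0, 0, 10], [0, 0, -5, 0, 0, 0, 10], [0, 0, -6, 0, 0, 0, 10], [0, 0, -10, 0, 0, 0, 10], [0, 0, -12, 0, 0, 0, 10]]

```text
time_s: 34.3
eef_pos: [0.5603, -0.0066, 0.2782]
eef_rot: [-0.0, 0.607, 0.794, 0.0]
wrist_force: [0.3, 0.7, -1.6]
opening: 0.182
grasp_force: 59.0
```

```bash
python3 -c "
from h import *
mill();go(536.1,-299.2,61,107.2)"
```

```text
tip in slot frame [-0.42  0.36 25.19] F mill [ 0.5  0.6 -1.6] Tq [ 0.03 -0.01  0.06]
shift [-276.2 -100.1  217. ] turn [ 0.    -0.001 -0.035] F [ 0.3  0.7 -1.6] t 34.3 pos [560.3  -6.6 278.2] open 0.182 g 59.0
```

Emit:
jog_arm:
  series:
    - [[-15, -5, 0, 0, 0, 0, 10], [-30, -11, 0, 0, 0, 0, 10], [-40, -15, 0, 0, 0, 0, 10], [-40, -15, 0, 0, 0, 0, 10], [-40, -15, 0, 0, 0, 0, 10], [-40, -15, 0, 0, 0, 0, 10], [-40, -14, 0, 0, 0, 0, 10], [-25, -8, 0, 0, 0, 0, 10], [-6, -2, 0, 0, 0, -0.035, 10], [0, 0, 0, 0, 0, 0, 10]]

```text
time_s: 35.3
eef_pos: [0.5352, -0.3019, 0.277]
eef_rot: [-0.0, 0.595, 0.804, -0.0]
wrist_force: [0.5, 0.3, -1.1]
opening: 0.182
grasp_force: 59.0
```

Emit:
jog_arm:
  series:
    - [[0, 0, 30, 0, 0, 0, 10], [0, 0, 30, 0, 0, 0, 10], [0, 0, 30, 0, 0, 0, 10], [0, 0, 20, 0, 0, 0, 10], [0, 0, 20, 0, 0, 0, 10], [0, 0, 10, 0, 0, 0, 10], [0, 0, 10, 0, 0, 0, 10], [0, 0, 5, 0, 0, 0, 10], [0, 0, 0, 0, 0, 0, 10], [0, 0, 0, 0, 0, 0, 10]]

```text
time_s: 36.3
eef_pos: [0.5366, -0.2999, 0.1231]
eef_rot: [0.001, 0.593, 0.805, -0.0]
wrist_force: [1.0, -0.6, -0.8]
opening: 0.176
grasp_force: 59.1
```

```bash
python3 -c "
from h import *
go(536.1,-299.2,61,107.2)"
```

```text
shift [ 0.9 -0.3 62.1] turn [ 0.001  0.001 -0.   ] F [ 1.  -0.6 -0.8] t 36.3 pos [ 536.6 -299.9  123.1] open 0.176 g 59.1
```

Emit:
jog_arm:
  series:
    - [[0.9, -0.3, 5, 0, 0, 0, 10], [0, 0, 6, 0, 0, 0, 10], [0, 0, 6, 0, 0, 0, 10], [0, 0, 2, 0, 0, 0, 10], [0, 0, 2, 0, 0, 0, 10], [0, 0, 1, 0, 0, 0, 10], [0, 0, 1, 0, 0, 0, 10], [0, 0, 1, 0, 0, 0, 10], [0, 0, 1, 0, 0, 0, 10], [0, 0, 0, 0, 0, 0, 10]]

```text
time_s: 37.3
eef_pos: [0.5356, -0.2988, 0.0972]
eef_rot: [-0.0, 0.594, 0.805, 0.0]
wrist_force: [-0.4, -0.6, -1.0]
opening: 0.185
grasp_force: 59.1
```

```bash
python3 -c "
from h import *
go(536.1,-299.2,61,107.2)"
```

```text
shift [-0.6  0.4 36.2] turn [-0. -0. -0.] F [-0.4 -0.6 -1. ] t 37.3 pos [ 535.6 -298.8   97.2] open 0.185 g 59.1
```

Emit:
jog_arm:
  series:
    - [[0, 0, 5, 0, 0, 0, 10], [0, 0, 6, 0, 0, 0, 10], [0, 0, 6, 0, 0, 0, 10], [0, 0, 6, 0, 0, 0, 10], [0, 0, 5, 0, 0, 0, 10], [0, 0, 3, 0, 0, 0, 10], [0, 0, 2, 0, 0, 0, 10], [0, 0, 1, 0, 0, 0, 10], [0, 0, 0.5, 0, 0, 0, 10], [0, 0, 0, 0, 0, 0, 10]]

```text
time_s: 38.3
eef_pos: [0.5357, -0.2989, 0.063]
eef_rot: [0.0, 0.593, 0.805, -0.0]
wrist_force: [0.4, -1.0, -1.0]
opening: 0.179
grasp_force: 59.1
```

```bash
python3 -c "
from h import *
go(536.1,-299.2,61,107.2)"
```

```text
shift [-0.4  0.3  2. ] turn [ 0.  0. -0.] F [ 0.4 -1.  -1. ] t 38.3 pos [ 535.7 -298.9   63. ] open 0.179 g 59.1
```

Two more mm to seat the shoulder, then open gently and rise.

Emit:
jog_arm:
  series:
    - [[0, 0, 0.5, 0, 0, 0, 10], [0, 0, 0.5, 0, 0, 0, 10], [0, 0, 0.5, 0, 0, 0, 10], [0, 0, 0.5, 0, 0, 0, 10], [0, 0, 0, 0, 0, 0, 10], [0, 0, 0, 0, 0, 0, 18], [0, 0, 0, 0, 0, 0, 25], [0, 0, 0, 0, 0, 0, 35], [0, 0, 0, 0, 0, 0, 50], [0, 0, 0, 0, 0, 0, 50]]

```text
time_s: 39.3
eef_pos: [0.5356, -0.2988, 0.0608]
eef_rot: [0.0, 0.594, 0.805, 0.0]
wrist_force: [-0.2, 1.0, -0.0]
opening: 0.583
grasp_force: 0.0
```

Emit:
jog_arm:
  series:
    - [[0, 0, 0, 0, 0, 0, 50], [0, 0, -5, 0, 0, 0, 50], [0, 0, -10, 0, 0, 0, 50], [0, 0, -20, 0, 0, 0, 50], [0, 0, -30, 0, 0, 0, 50], [0, 0, -30, 0, 0, 0, 50], [0, 0, -30, 0, 0, 0, 50], [0, 0, -20, 0, 0, 0, 50], [0, 0, 0, 0, 0, 0, 50], [0, 0, 0, 0, 0, 0, 50]]

```text
time_s: 40.3
eef_pos: [0.5357, -0.2989, 0.2065]
eef_rot: [0.001, 0.593, 0.805, -0.0]
wrist_force: [0.6, -0.2, -0.2]
opening: 0.584
grasp_force: 0.0
```

Run:
```python
from h import *
from bench import ctrl
go(536,-299,61,107.2)
c=ctrl.camera("scene"); a=load("scene0.npz")["frame"]
f=lambda i:cv2.resize(i[230:300,105:205],(400,280),interpolation=2)
cv2.imwrite("pics/end.png",np.hstack([f(a),f(c["frame"])]))
for i in(a,c["frame"]):
    h=cv2.cvtColor(i,cv2.COLOR_BGR2HSV)[235:295,105:205]; v,u=np.nonzero(((h[...,0]<6)|(h[...,0]>172))&(h[...,1]>150)); print(u.min(),u.max(),v.min(),v.max(),u.mean(),v.mean())
```

```text
shift [0.000e+00 1.000e-01 1.455e+02] turn [ 0.001  0.001 -0.   ] F [ 0.6 -0.2 -0.2] t 40.3 pos [ 535.7 -298.9  206.5] open 0.584 g 0.0
38 52 10 34 45.68181818181818 23.244318181818183
38 52 9 34 45.7909604519774 22.70056497175141
```

View pics/end.png

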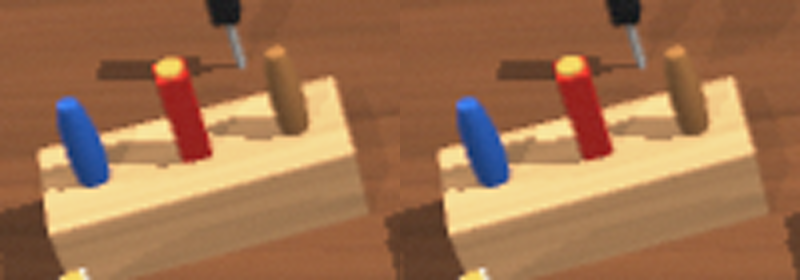

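The before/after crops match: the pin stands home at scene (151,257), and its neighbours have not moved. Handing in.

```bash
python3 -c "
from bench import ctrl
print(ctrl.hand_in())"
```

```text
the job is handed in; nothing more can be done
None
```

I turned the star wheel over four strokes until the push climbed from about 3 N to 9.5 N, which shows the roll is down on the gauge strip. The pin is back home in the middle hole of its block, and the job was handed in at about 40 s; no verdict was returned.

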